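# Seat the decorating template on the cookie board's dowel pins

### The arm

A 7-joint arm with a two-finger parallel gripper is mounted at the origin on the work surface. World frame = base frame: x ahead of the robot, y to its left, z up, the work surface at z = 0. Lengths are in m, angles in rad, forces in N, time in s.
With the tool pointing down it reaches from about 0.4 to 0.85 m from the base axis. Payload 10.4 kg.
Tool frame: the origin (TCP) lies between the finger pads; the fingertips stand 14 mm ahead of it and the grasp point (between the pads) lies 5 mm behind it (r.finger_overhang is the z of the fingertips in the tool frame, in m); z points along the fingers, y is the line along which they close (so a half turn about z gives the same grasp; the last joint's range is limited). The gripper opens to 87 mm and grips with 3 to 60 N. Pads are 19 mm wide; open, the fingers measure 117 mm over their backs; the gripper's body (75 mm by 190 mm) begins 51 mm behind the grasp point.
Start: joints at [1.094, 0.332, -0.065, 1.46, 0.022, 1.35, -0.088], TCP at [0.274, -0.562, 0.237] pointing down, gripper open.
Joint ranges: [-2.6, 2.6], [-0.5, 2.12], [-1.47, 1.34], [0.16, 2.42], [-1.27, 4.41], [0.06, 2.06], [-2.6, 2.6]. Speed limits (rad/s): [2.22, 2.22, 2.79, 2.79, 3.14, 3.14, 3.14].

### API

Orientations are given as a unit quaternion [x, y, z, w].
In Python, from bench import r, optics gives the robot as it stands.
- The arm moves only by the shell command python3 -m pendant 'ROWS' [FORCE]. ROWS is JSON, a list of rows, each a list of 7 numbers: the closure, from -1 (fully open) to 1 (shut), then the shift along the tool's x, y, z scaled (see below), then the turn, a rotation vector about the tool's x, y, z scaled (see below). In form: [[grip, x, y, z, rx, ry, rz], ...]. A call has 1 to 8 rows; each row is the pose to reach, as a shift and turn from the pose commanded when the call began, along the tool's axes at that moment; what a row does not reach only later rows make up. The controller multiplies each number of a shift by 0.3 m and each number of a turn by 120 degrees. A row lasts 1/8 s, in which the tool goes at most 62.5 mm and 10.7 degrees, less where a joint would pass 70% of its speed; a pose out of reach is approached as far as the arm can. A call with a number of a shift or a turn outside -1 to 1 is refused whole. A call with a gripper value outside its range is refused whole. The fingers move at their own pace and stop on an object; FORCE is the grip in N (left out, the last holds). Time passes only in rows, so rows that repeat a pose let the fingers close. It gives the time, the measured TCP pose, the force, the opening and the grip force at its end, in the units of the state.
- r.read_state(): the state, without advancing time (a new reading comes with each control period).
- optics.camera(name): name is "scene" or "top" or "wrist"; returns a dict with "pixels" (420x560x3 uint8, red, green, blue), "vfov" (degrees; the focal length in pixels is half the picture's height over the tangent of half this angle, whatever the lens; pixels are square), "cx", "cy" (the principal point, pixels), "rvec" (rotation vector, rad) and "tvec" (3), from world to camera coordinates, as OpenCV has them. Camera axes: x right, y down, z forward; pixel columns grow to the right and rows downward; lengths in m; the calibration is good to about 2 mm. The wrist camera is an equidistant fisheye: a pixel r from the principal point sees the ray r / f radians off the axis. A picture is of the moment at which its call begins. There is no depth.
- r.close_job(): hands the job in; it is judged then, once.
The state is a dict: "time": time; "joint_positions": joint angles; "joint_vel": joint speeds; "joint_torque": joint torques, N m; "ee_pos": TCP position; "eef_rot": TCP orientation; "ft_force": force on the tool from outside, world axes, zero at the start; "torque": the same for the moment, N m; "width": finger opening in m; "grip_force": force on a finger pad.
Only numpy, scipy, OpenCV 4.12 (cv2) and the standard library are available. Lean on these libraries where they do the work, as an engineer would, in place of code of your own. Each camera call takes 0.05 s, during which the arm holds its last target. There are 200 camera calls.

### The job

Pick up the long wooden decorating template by its handle and lower it, over both dowel pins, onto the cookie board, so that it lies flat and fully home on the board's two raised rests; keep hold of it until the pins are well through its holes, then let go. The shorter template does not fit this board: leave it where it lies.

Things in the scene. Friction and masses are not known exactly. Their poses are not given: they have to be found in the camera images.
- long_template: Loose, about 0.16 kg: light plywood plate 220 x 80 x 10 mm thick; two 28 mm locating holes on its long centre line, 88 mm either side of the middle, and two 38 mm windows 50 mm either side. Handle in the middle: wooden block 48 mm along x, 18 mm along y, its top 46 mm above the plate's underside. Origin: centre of the underside; x along its length, z up. It fits either way round.
- short_template: Loose, same wood, thickness and handle as the long one, but 160 x 80 mm, locating holes 116 mm apart, two small windows beside the handle; does not fit this board. Origin: centre of the underside; x along its length, z up.
- cookie_board: Fixed wooden board 260 x 90 x 12 mm, a raised rest near each end (top at 22 mm). On each rest a steel dowel pin, 88 mm either side of the middle on the long centre line: 22 mm wide for its lower 12 mm, tapering to 8 mm near the tip at 58 mm. Two cookies lie lower than the rests. Origin: centre of the underside; x along its length, z up. Template home: its origin 22 mm above this one.

How it is judged:
By the outcome, as a careful person would: the job done as asked, in the order asked, and still so for the second after the job is handed in, with the robot touching nothing.
It also fails if it takes over 40 s, if anything falls off the work surface, if the arm or the gripper's body presses on something with over 40 N, if the wrist force passes 120 N, or if a joint passes its speed limit or range.

## Working session

There is one attempt and no reset: what is moved stays moved. The work goes in short steps, Python scripts to look and compute and a shell command to move; the robot and the scene stay as the last step left them, time stands still between calls to the robot, and variables do not carry over. Pictures are saved under pics/ and viewed, at most 12 in all, crops included, and the job is handed in when it is done.

```bash
mkdir -p pics; ls; python3 - <<'E'
from bench import r, optics
import cv2
print(r.read_state())
for n in("scene","top"):
    c=optics.camera(n); cv2.imwrite(f"pics/{n}0.png",c["pixels"][:,:,::-1]); print({k:v for k,v in c.items() if k!="pixels"})
E
```

```text
pics
{'time': 0.0, 'joint_positions': array([ 1.09439025,  0.33288511, -0.06470359,  1.46093925,  0.02157568,
        1.34990474, -0.08849304]), 'joint_vel': array([-2.59068598e-04, -6.61690546e-05, -1.75047665e-03,  1.86398685e-04,
        7.83072297e-04, -1.03755512e-03,  3.99065299e-04]), 'joint_torque': array([ 1.23325544e-04, -6.23268700e+01,  2.45160400e-02, -3.89890552e+01,
       -6.14643702e-02,  4.00704704e-02,  1.14072068e-04]), 'ee_pos': array([ 0.27383554, -0.56140572,  0.23574665]), 'eef_rot': array([ 9.74364590e-01,  2.24973612e-01, -1.82617232e-04, -6.97551884e-04]), 'ft_force': array([-0.62674508,  0.76520153,  0.20850312]), 'torque': array([-0.00903111, -0.02836389,  0.02615542]), 'grip_force': 0.0, 'width': 0.08718857500623577}
{'vfov': 49.336715072842566, 'cx': 280.2898777491181, 'cy': 205.26795422212325, 'rvec': array([ 2.29361433,  0.92053926, -0.31310269]), 'tvec': array([-0.38492344, -0.22870645,  1.09621854])}
{'vfov': 51.445592211340255, 'cx': 280.6184257895788, 'cy': 212.14353089396002, 'rvec': array([ 2.09736405, -2.1287704 ,  0.19147189]), 'tvec': array([0.01664252, 0.53402719, 0.8562573 ])}
```

View pics/scene0.png

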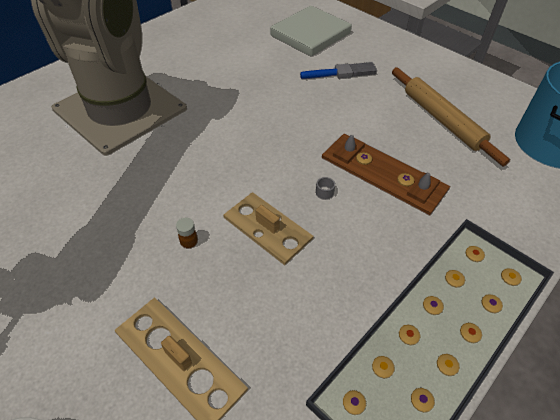

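View pics/top0.png

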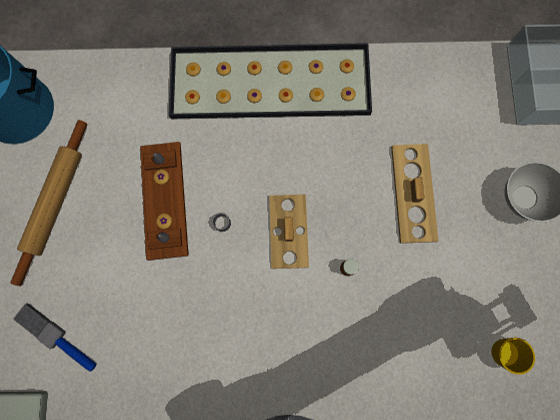

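The scene shows the long template at top-view (417,193) with its handle at (417,189). The board is at (164,200) with pins at about (157,158) and (163,238), and the short template is at (288,231). I'll crop and enlarge these for exact features.

```bash
cat > h.py <<'E'
import numpy as np, cv2
from bench import r, optics
def K(c):
    f=210/np.tan(np.radians(c["vfov"]/2)); return np.array([[f,0,c["cx"]],[0,f,c["cy"]],[0,0,1]])
def ray(c,p,fish=False):
    k=K(c); R=cv2.Rodrigues(c["rvec"])[0]
    d=np.array([(p[0]-k[0,2])/k[0,0],(p[1]-k[1,2])/k[0,0]])
    if fish:
        t=np.hypot(*d); v=np.r_[d/max(t,1e-9)*np.sin(t),np.cos(t)]
    else: v=np.r_[d,1]
    return -R.T@c["tvec"], R.T@(v/np.linalg.norm(v))
def onz(c,p,z,fish=False):
    o,d=ray(c,p,fish); return o+d*(z-o[2])/d[2]
def tri(*rays):
    A=sum(np.eye(3)-np.outer(d,d) for o,d in rays); b=sum((np.eye(3)-np.outer(d,d))@o for o,d in rays)
    x=np.linalg.solve(A,b); return x,[np.linalg.norm((np.eye(3)-np.outer(d,d))@(x-o)) for o,d in rays]
E
python3 - <<'E'
import cv2,numpy as np
t=cv2.imread("pics/top0.png"); s=cv2.imread("pics/scene0.png")
def crop(im,x,y,w,h): return cv2.resize(im[y:y+h,x:x+w],None,fx=4,fy=4,interpolation=cv2.INTER_CUBIC)
a=crop(t,385,138,60,110);b=crop(t,135,138,60,125)
c=crop(s,110,295,75+65,125);
m=np.zeros((500,240+240,3),np.uint8); m[:440,:240]=a; m[:,240:]=b
cv2.imwrite("pics/c1.png",m)
d=crop(s,318,130,135,85); 
m=np.zeros((500,1100,3),np.uint8); m[:500,:560]=c; m[:340,560:]=d
cv2.imwrite("pics/c2.png",cv2.resize(np.vstack([]) if 0 else m,(800,364)))
# contours in hsv
for n,im,rois in(("top",t,{"L":(385,138,60,110),"B":(135,138,60,125)}),("scene",s,{"L":(110,290,145,130),"B":(315,125,140,95)})):
    hsv=cv2.cvtColor(im,cv2.COLOR_BGR2HSV)
    for k,(x,y,w,h) in rois.items():
        g=hsv[y:y+h,x:x+w]; M=((g[...,1]>(70 if k=="L" else 90))).astype(np.uint8)*255
        cs,hi=cv2.findContours(M,cv2.RETR_CCOMP,cv2.CHAIN_APPROX_NONE,offset=(x,y))
        for cc,hh in zip(cs,hi[0]):
            if cv2.contourArea(cc)<25: continue
            mo=cv2.moments(cc); print(n,k,"hole" if hh[3]>=0 else "outer",cv2.contourArea(cc),round(mo["m10"]/mo["m00"],1),round(mo["m01"]/mo["m00"],1), cv2.approxPolyDP(cc,5,True)[:,0].tolist() if hh[3]<0 else "")
E
```

```text
top L outer 3554.0 414.1 193.3 [[392, 145], [400, 242], [437, 241], [427, 144]]
top L hole 140.0 417.5 231.7 
top L hole 245.5 415.8 214.4 
top L hole 227.0 411.5 170.4 
top L hole 121.0 409.9 154.1 
top B outer 4569.0 163.3 200.9 [[179, 142], [140, 147], [147, 259], [187, 255]]
top B hole 106.5 162.9 237.0 
top B hole 111.0 157.8 158.1 
scene L outer 7323.5 181.3 361.8 [[153, 298], [115, 331], [196, 419], [219, 419], [247, 387]]
scene L hole 315.0 217.5 398.9 
scene L hole 525.5 200.2 381.2 
scene L hole 363.5 157.1 337.5 
scene L hole 211.5 143.3 322.7 
scene B outer 3699.0 386.3 173.6 [[322, 154], [428, 214], [449, 187], [430, 176], [429, 187], [421, 189], [417, 184], [425, 173], [355, 138], [349, 152], [345, 134]]
scene B outer 38.0 450.9 127.7 [[444, 125], [454, 133], [454, 125]]
```

View pics/c1.png

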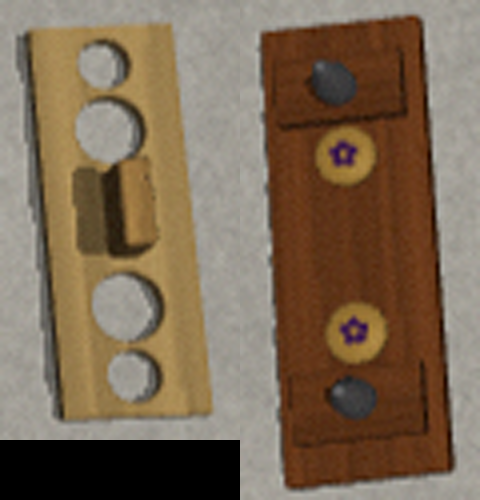

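View pics/c2.png

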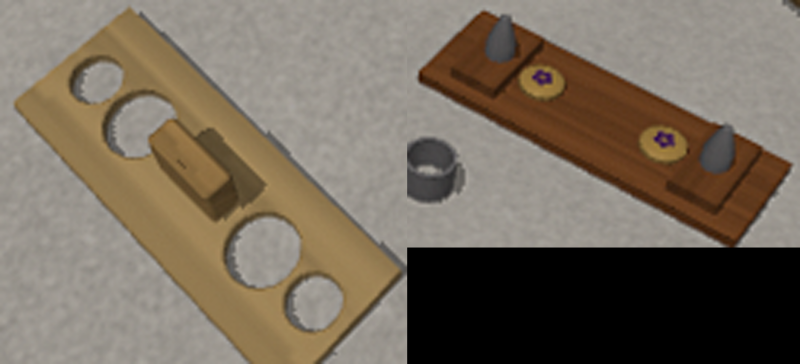

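The pictures show the template's handle top at top (420,188.5) and scene (175,349). The pin tips are at top (154.5,155) and (158.7,236), and at scene (351.6,135.8) and (427.9,173.7).

```bash
python3 - <<'E'
from h import *
np.set_printoptions(precision=4,suppress=True)
t=optics.camera("top");s=optics.camera("scene")
P={"handle":((420.2,188.5),(175.3,349.3)),"h1":((409.9,154.1),(217.5,398.9)),"w1":((411.5,170.4),(200.2,381.2)),"w2":((415.8,214.4),(157.1,337.5)),"h2":((417.5,231.7),(143.3,322.7)),
"tipA":((154.5,155),(427.9,173.7)),"tipB":((158.7,236),(351.6,135.8)),
"Lc1":((400,242),(115,331)),"Lc2":((437,241),(153,298)),"Lc3":((427,144),(247,387)),
"Bc1":((179,142),(428,214)),"Bc2":((140,147),(449,187)),"Bc3":((187,255),(322,154)),"Bc4":((147,259),(345,134))}
for k,(a,b) in P.items(): print(k,*tri(ray(t,a),ray(s,b)))
m=lambda *p: np.mean([onz(t,q,.01)for q in p],0)
print("Lcentre z=.01",m((392,145),(400,242),(437,241),(427,144)), "Bcentre z=.012", np.mean([onz(t,q,.012) for q in [(179,142),(140,147),(147,259),(187,255)]],0))
w=optics.camera("wrist"); cv2.imwrite("pics/w0.png",w["pixels"][:,:,::-1]); print(w["rvec"],w["tvec"],-cv2.Rodrigues(w["rvec"])[0].T@w["tvec"])
st=r.read_state(); print(cv2.Rodrigues(np.array([0.,0,0]))[0][0,0]); 
from scipy.spatial.transform import Rotation as R
print(R.from_quat(st["eef_rot"]).as_matrix())
E
```

```text
handle [ 0.5832 -0.286   0.0428] [np.float64(0.0017823870313563158), np.float64(0.001782387031356448)]
h1 [ 0.6714 -0.2829  0.0046] [np.float64(0.00035704696989347036), np.float64(0.0003570469698934366)]
w1 [ 0.6334 -0.2837  0.0044] [np.float64(0.00031046119425867907), np.float64(0.00031046119425880245)]
w2 [ 0.5328 -0.2861  0.0064] [np.float64(0.001133958593045129), np.float64(0.0011339585930451538)]
h2 [ 0.4953 -0.2867  0.0053] [np.float64(0.00039709733032477015), np.float64(0.0003970973303246717)]
tipA [0.6639 0.2781 0.0546] [np.float64(0.0011347452967835447), np.float64(0.0011347452967834393)]
tipB [0.4881 0.2616 0.0548] [np.float64(0.000680440367367513), np.float64(0.0006804403673675944)]
Lc1 [ 0.4652 -0.2924 -0.0427] [np.float64(0.035099366249223274), np.float64(0.035099366249223315)]
Lc2 [ 0.4837 -0.2818  0.0641] [np.float64(0.028862923608814723), np.float64(0.028862923608814622)]
Lc3 [ 0.689  -0.2771  0.073 ] [np.float64(0.029077031483519675), np.float64(0.029077031483519797)]
Bc1 [0.7084 0.2368 0.0048] [np.float64(0.0019564771274577205), np.float64(0.0019564771274576402)]
Bc2 [0.7    0.3271 0.005 ] [np.float64(0.0004373769208494549), np.float64(0.0004373769208494411)]
Bc3 [0.4525 0.2119 0.0119] [np.float64(0.0009895731736118915), np.float64(0.0009895731736119639)]
Bc4 [0.4461 0.2992 0.01  ] [np.float64(0.002080683839346341), np.float64(0.0020806838393464654)]
Lcentre z=.01 [ 0.5829 -0.2835  0.01  ] Bcentre z=.012 [0.5751 0.2672 0.012 ]
[-2.4752  1.5465  0.1993] [-0.6261 -0.0305  0.3891] [ 0.3365 -0.5328  0.3838]
1.0
[[ 0.8988  0.4384 -0.0003]
 [ 0.4384 -0.8988  0.0005]
 [-0.0001 -0.0006 -1.    ]]
```

View pics/w0.png

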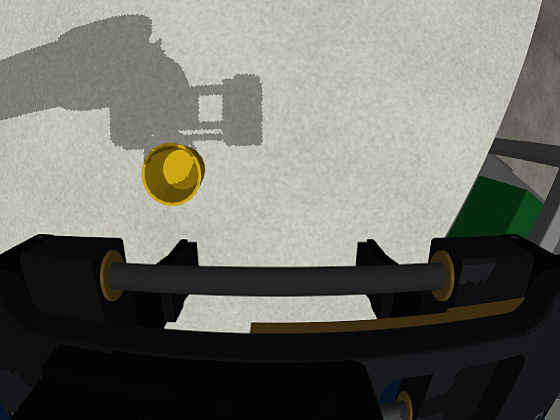

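```bash
python3 -m pendant '[[-1,0.9,-0.37,0,0,0,0.207],[-1,0.9,-0.37,0,0,0,0.207],[-1,0.9,-0.37,0,0,0,0.207],[-1,0.9,-0.37,0,0,0,0.207],[-1,0.9,-0.37,0,0,0,0.207],[-1,0.9,-0.37,0,0,0,0.207],[-1,0.9,-0.37,0,0,0,0.207],[-1,0.9,-0.37,0,0,0,0.207]]' 30
python3 - <<'E'
from h import *
from scipy.spatial.transform import Rotation as R
w=optics.camera("wrist"); cv2.imwrite("pics/w1.png",w["pixels"][:,:,::-1]);
st=r.read_state(); print(st["ee_pos"],R.from_quat(st["eef_rot"]).as_matrix())
E
```

```text
time: 1.25
ee_pos: [0.467, -0.345, 0.2365]
eef_rot: [1.0, 0.009, -0.0, 0.0]
ft_force: [-0.2, 0.6, -0.3]
width: 0.0869
grip_force: 0.0
[ 0.46707202 -0.34488518  0.2365018 ] [[ 9.99839022e-01  1.79403082e-02 -2.75136827e-04]
 [ 1.79402194e-02 -9.99839010e-01 -3.21792439e-04]
 [-2.80865589e-04  3.16804623e-04 -9.99999910e-01]]
```

View pics/w1.png

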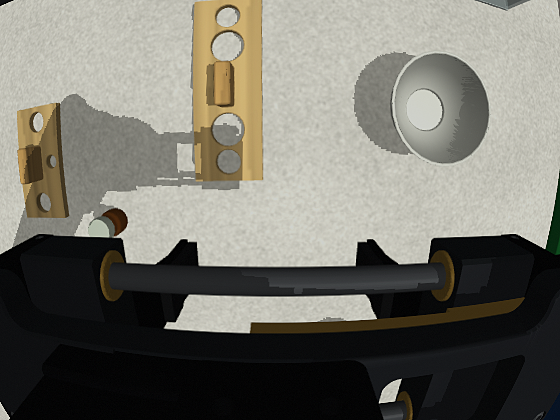

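The template is at (228,88) in the wrist view, with its four holes at about (228,16), (227,45), (228,129) and (229,161), and the handle at (221,83).

```bash
python3 - <<'E'
from h import *
np.set_printoptions(precision=4,suppress=True)
t=optics.camera("top");w=optics.camera("wrist")
P={"h1":((409.9,154.1),(228.5,16)),"w1":((411.5,170.4),(227,45)),"w2":((415.8,214.4),(228,129)),"h2":((417.5,231.7),(229,161)),"handle":((420.2,188.5),(220,83))}
for k,(a,b) in P.items(): print(k,*tri(ray(t,a),ray(w,b,1)), onz(w,b,.042 if k=="handle" else .008,1))
im=w["pixels"]; g=cv2.cvtColor(im[:200,180:280],cv2.COLOR_RGB2HSV); M=(g[...,1]>70).astype(np.uint8)
cs,hi=cv2.findContours(M,cv2.RETR_CCOMP,cv2.CHAIN_APPROX_NONE,offset=(180,0))
for c,h in zip(cs,hi[0]):
    if cv2.contourArea(c)>100:
        print(h[3],cv2.contourArea(c))
        for q in ([cv2.fitEllipse(c)[0]] if h[3]>=0 else cv2.approxPolyDP(c,5,True)[:,0]): print("  ",q,onz(w,q,.01,1))
cv2.imwrite("pics/w1c.png",cv2.resize(im[:190,180:280,::-1],None,fx=3,fy=3))
E
```

```text
h1 [ 0.675  -0.2846 -0.0017] [np.float64(0.0012814926992760027), np.float64(0.0012814926992760494)] [ 0.6729 -0.2861  0.008 ]
w1 [ 0.6363 -0.2847  0.0006] [np.float64(0.0014642874533095966), np.float64(0.0014642874533097358)] [ 0.6358 -0.2857  0.008 ]
w2 [ 0.5353 -0.2874 -0.0016] [np.float64(0.00039595883482956666), np.float64(0.00039595883482945114)] [ 0.5357 -0.2887  0.008 ]
h2 [ 0.4969 -0.2885 -0.0024] [np.float64(0.00032757277608136875), np.float64(0.00032757277608141)] [ 0.4982 -0.2899  0.008 ]
handle [ 0.5828 -0.2859  0.0471] [np.float64(0.0015728674484423956), np.float64(0.001572867448442439)] [ 0.585  -0.2846  0.042 ]
-1 12106.5
   [195   2] [ 0.6937 -0.2451  0.01  ]
   [196 181] [ 0.4746 -0.25    0.01  ]
   [262 180] [ 0.4765 -0.3288  0.01  ]
   [261   0] [ 0.6925 -0.3237  0.01  ]
0 476.0
   (228.88870239257812, 161.35679626464844) [ 0.498 -0.29   0.01 ]
0 867.5
   (228.17449951171875, 129.24610900878906) [ 0.5354 -0.2892  0.01  ]
0 779.0
   (227.52847290039062, 46.40340805053711) [ 0.6335 -0.2867  0.01  ]
0 388.5
   (227.830078125, 16.97911834716797) [ 0.6709 -0.2857  0.01  ]
```

View pics/w1c.png

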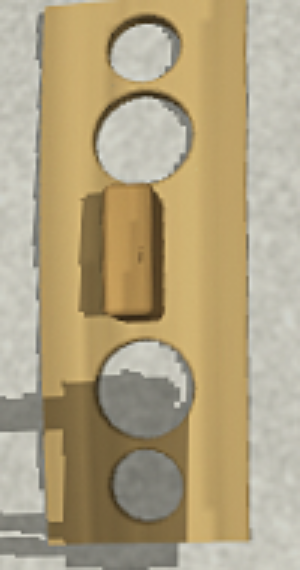

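```bash
python3 -m pendant '[[-1,0.393,-0.187,0.35,0,0,-0.003],[-1,0.393,-0.187,0.35,0,0,-0.003],[-1,0.393,-0.187,0.35,0,0,-0.003],[-1,0.393,-0.187,0.5,0,0,-0.003],[-1,0.393,-0.187,0.6,0,0,-0.003],[-1,0.393,-0.187,0.688,0,0,-0.003],[-1,0.393,-0.187,0.688,0,0,-0.003],[-1,0.393,-0.187,0.688,0,0,-0.003]]'
```

```text
time: 2.4
ee_pos: [0.5853, -0.2857, 0.0314]
eef_rot: [1.0, 0.013, 0.001, 0.0]
ft_force: [-0.1, -0.1, 1.4]
width: 0.0871
grip_force: 0.0
```

Close, hold and lift slightly.

```bash
python3 -m pendant '[[1,0,0,0,0,0,0],[1,0,0,0,0,0,0],[1,0,0,0,0,0,0],[1,0,0,0,0,0,0],[1,0,0,0,0,0,0],[1,0,0,0,0,0,0],[1,0,0,0,0,0,0],[1,0,0,0,0,0,0]]' 30
python3 -m pendant '[[1,0,0,-0.1,0,0,0],[1,0,0,-0.2,0,0,0],[1,0,0,-0.4,0,0,0],[1,0,0,-0.5,0,0,0],[1,0,0,-0.5,0,0,0],[1,0,0,-0.5,0,0,0]]'
```

```text
time: 3.4
ee_pos: [0.5848, -0.2852, 0.0301]
eef_rot: [1.0, 0.013, 0.0, 0.0]
ft_force: [-0.6, 0.2, 0.1]
width: 0.0177
grip_force: 30.0
time: 4.15
ee_pos: [0.5842, -0.285, 0.1789]
eef_rot: [1.0, 0.013, -0.001, -0.0]
ft_force: [-0.4, -0.4, -1.3]
width: 0.0177
grip_force: 30.0
```

```bash
python3 -m pendant '[[1,0,-0.1,0,0,0,0],[1,0,-0.27,0,0,0,0],[1,0,-0.45,0,0,0,0],[1,0,-0.63,0,0,0,0],[1,0,-0.8,0,0,0,0],[1,0,-0.9,0,0,0,0],[1,0,-0.93,0,0,0,0],[1,0,-0.93,0,0,0,0]]'
python3 -m pendant '[[1,0,-0.1,0,0,0,-0.01],[1,0,-0.25,0,0,0,-0.02],[1,0,-0.37,0,0,0,-0.03],[1,0,-0.4,0,0,0,-0.032],[1,0,-0.4,0,0,0,-0.032],[1,0,-0.4,0,0,0,-0.032],[1,0,-0.4,0,0,0,-0.032]]'
python3 - <<'E'
from h import *
for n in("wrist","top","scene"):
    w=optics.camera(n); cv2.imwrite(f"pics/{n}2.png",w["pixels"][:,:,::-1])
E
```

```text
time: 5.15
ee_pos: [0.5769, -0.0067, 0.1791]
eef_rot: [1.0, 0.013, -0.001, 0.0]
ft_force: [0.3, 0.1, -1.8]
width: 0.018
grip_force: 30.0
time: 6.02
ee_pos: [0.5744, 0.1123, 0.1801]
eef_rot: [0.999, 0.046, -0.0, 0.0]
ft_force: [-0.4, 1.1, -1.6]
width: 0.0177
grip_force: 30.0
```

View pics/wrist2.png

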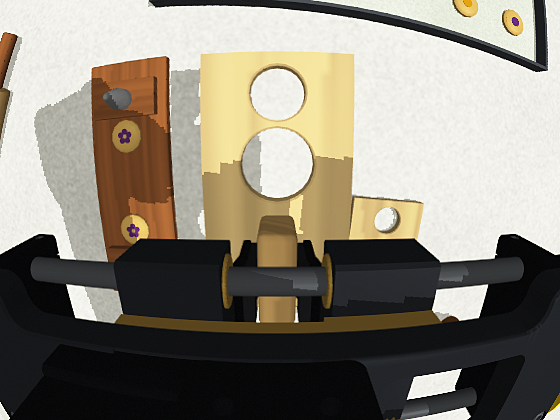

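The wrist view shows the held template's far hole at (277,93), its window at (277,162), the far pin at (118,98) with its tip at the left, and the cookies at (125,136) and (133,230). Next I'll measure the pins by mask in top and wrist, and the held template's holes.

```bash
cat > pins.py <<'E'
from h import *
np.set_printoptions(precision=4,suppress=True)
def pin(c,roi,fish,nm):
    x,y,w,h=roi; g=cv2.cvtColor(c["pixels"][y:y+h,x:x+w],cv2.COLOR_RGB2HSV)
    M=(g[...,1]<90).astype(np.uint8)
    n,l,s,ce=cv2.connectedComponentsWithStats(M); i=1+np.argmax(s[1:,4])
    ys,xs=np.where(l==i); p=np.c_[xs+x,ys+y]
    o=(-cv2.Rodrigues(c["rvec"])[0].T@c["tvec"])[:2]
    B=np.array([onz(c,q,.034,fish)[:2] for q in p]); T=np.array([onz(c,q,.058,fish)[:2] for q in p])
    u=B.mean(0)-o; u/=np.linalg.norm(u); v=np.array([-u[1],u[0]])
    lat=lambda Q:(np.max(Q@v)+np.min(Q@v))/2
    B2=np.array([onz(c,q,.022,fish)[:2] for q in p])
    base=(B2@u).min()+.011; tip=(T@u).max()-.004
    print(nm,len(p),"base-est",base*u+lat(B2)*v,"tip-est",tip*u+lat(T)*v)
if __name__=="__main__":
    t=optics.camera("top"); w=optics.camera("wrist")
    pin(t,(148,148,24,24),False,"top far"); pin(t,(150,225,28,24),False,"top near")
    pin(w,(96,80,50,35),True,"wrist far")
    st=r.read_state(); print(st["ee_pos"],st["eef_rot"])
    im=w["pixels"];g=cv2.cvtColor(im[45:205,190:365],cv2.COLOR_RGB2HSV); M=(g[...,1]>55).astype(np.uint8)
    cs,hi=cv2.findContours(M,cv2.RETR_CCOMP,cv2.CHAIN_APPROX_NONE,offset=(190,45))
    for c,h in zip(cs,hi[0]):
        if cv2.contourArea(c)>800 and h[3]>=0:
            e=cv2.fitEllipse(c); print(cv2.contourArea(c),e[0],e[1],onz(w,e[0],.16,1),onz(w,e[0],.155,1))
E
python3 pins.py
python3 - <<'E'
import cv2,numpy as np
t=cv2.imread("pics/top2.png")[120:280,110:310]; cv2.imwrite("pics/t2c.png",cv2.resize(t,None,fx=3.5,fy=3.5,interpolation=cv2.INTER_CUBIC))
E
```

```text
top far 576 base-est [0.6438 0.2578] tip-est [0.6758 0.287 ]
top near 372 base-est [0.4867 0.232 ] tip-est [0.4991 0.2554]
wrist far 477 base-est [0.6656 0.2753] tip-est [0.6653 0.273 ]
[0.5742 0.1134 0.1802] [0.9989 0.0466 0.0001 0.0001]
3973.0 (276.8861389160156, 162.53289794921875) (70.7508544921875, 71.54456329345703) [0.6258 0.1166 0.16  ] [0.6253 0.1165 0.155 ]
2268.0 (276.88238525390625, 93.94721221923828) (52.75708770751953, 54.77858352661133) [0.6612 0.1199 0.16  ] [0.6618 0.1199 0.155 ]
```

View pics/t2c.png

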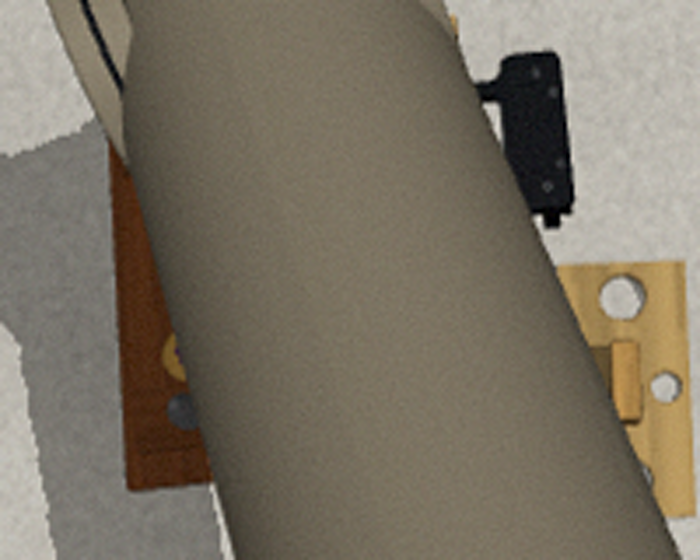

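The arm blocks the top camera here, so I'll use the earlier top0 picture for the pins. For the held plate's height and tilt, I'll cast its 80 mm edge width from the wrist image.

```bash
python3 - <<'E'
from pins import *
w=optics.camera("wrist"); t=optics.camera("top"); s=optics.camera("scene")
print("cam",-cv2.Rodrigues(w["rvec"])[0].T@w["tvec"])
S=cv2.cvtColor(w["pixels"],cv2.COLOR_RGB2HSV)[...,1]
from scipy.optimize import brentq
for row in range(60,200,15):
    xs=np.where(S[row,195:365]>55)[0]+195; a,b=xs.min()-.5,xs.max()+.5
    f=lambda z:np.linalg.norm(onz(w,(a,row),z,1)-onz(w,(b,row),z,1))-.08
    z=brentq(f,.05,.25); print(row,a,b,"z",round(z,4),(onz(w,(a,row),z,1)+onz(w,(b,row),z,1))/2)
t0=dict(t); t0["pixels"]=cv2.imread("pics/top0.png")[:,:,::-1].copy()
pin(t0,(148,148,24,24),False,"top far"); pin(t0,(150,225,28,24),False,"top near")
# board outline (top0) minus pins: corners on z=.012
g=cv2.cvtColor(t0["pixels"],cv2.COLOR_RGB2HSV)[138:263,130:195]; M=(g[...,1]>90).astype(np.uint8)
c=max(cv2.findContours(M,0,cv2.CHAIN_APPROX_NONE,offset=(130,138))[0],key=cv2.contourArea)
q=np.array([onz(t,p,.012)[:2] for p in c[:,0]],np.float32); print(cv2.minAreaRect(q))
print([onz(s,p,.058) for p in ((427.9,174.5),(351.6,136.8))],"scene tips")
print([onz(s,p,.022) for p in ((424.5,186),(350.5,150.5))],"scene bases approx")
E
```

```text
cam [0.6434 0.1185 0.3279]
60 200.5 353.5 z 0.1586 [0.6809 0.1218 0.1586]
75 199.5 353.5 z 0.1594 [0.6725 0.1213 0.1594]
90 199.5 353.5 z 0.1593 [0.6645 0.1206 0.1593]
105 199.5 353.5 z 0.1595 [0.6565 0.1198 0.1595]
120 200.5 353.5 z 0.1588 [0.6487 0.1188 0.1588]
135 199.5 353.5 z 0.1606 [0.6408 0.1184 0.1606]
150 200.5 353.5 z 0.1603 [0.6329 0.1174 0.1603]
165 200.5 352.5 z 0.1603 [0.625  0.1169 0.1603]
180 201.5 351.5 z 0.1594 [0.6169 0.1161 0.1594]
195 202.5 351.5 z 0.1599 [0.6088 0.1151 0.1599]
top far 95 base-est [0.6649 0.2785] tip-est [0.6622 0.276 ]
top near 91 base-est [0.4897 0.2608] tip-est [0.4887 0.2586]
((0.5758912563323975, 0.26710426807403564), (0.2586827874183655, 0.09085814654827118), 5.630306243896484)
[array([0.6667, 0.274 , 0.058 ]), array([0.4922, 0.2566, 0.058 ])] scene tips
[array([0.6673, 0.2779, 0.022 ]), array([0.4962, 0.2556, 0.022 ])] scene bases approx
```

```bash
python3 -m pendant '[[1,0.015,-0.15,0,0,0,-0.002],[1,0.03,-0.32,0,0,0,-0.002],[1,0.055,-0.48,0,0,0,-0.002],[1,0.055,-0.513,0.05,0,0,-0.002],[1,0.055,-0.513,0.18,0,0,-0.002],[1,0.055,-0.513,0.233,0,0,-0.002],[1,0.055,-0.513,0.233,0,0,-0.002],[1,0.055,-0.513,0.233,0,0,-0.002]]'
python3 - <<'E'
from h import *
w=optics.camera("wrist")["pixels"]; s=optics.camera("scene")["pixels"]
a=cv2.resize(w[40:240,180:380],(600,600)); b=cv2.resize(s[100:240,300:467],(200*1,168))
m=np.zeros((600,800,3),np.uint8); m[:,:600]=a; m[:168,600:]=b
cv2.imwrite("pics/m3.png",m[:,:,::-1])
E
```

```text
time: 7.42
ee_pos: [0.5771, 0.2685, 0.1117]
eef_rot: [0.999, 0.049, 0.001, -0.0]
ft_force: [-0.1, -0.1, -1.5]
width: 0.018
grip_force: 30.0
```

View pics/m3.png

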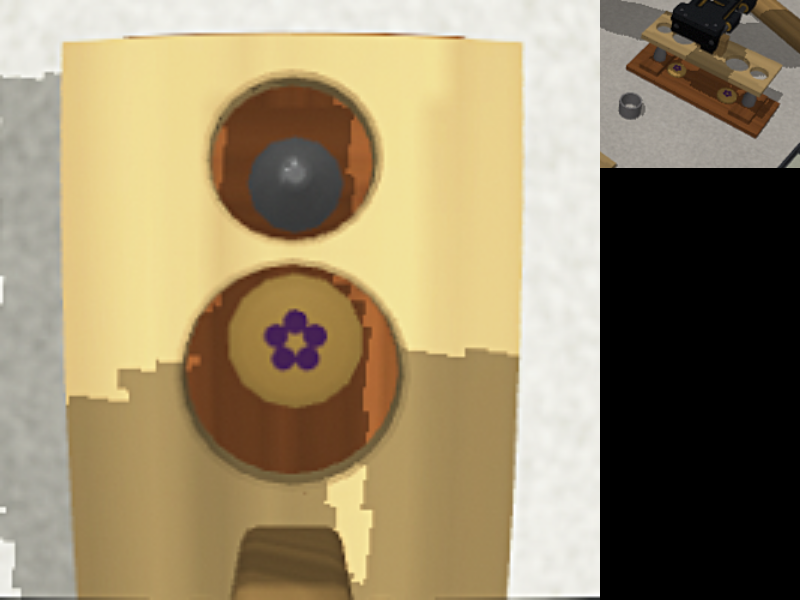

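The pin shows centred laterally in the far hole. Its tip is at about (277.3,97), its disc centre at (278.3,101.7), and the hole centre at (277.7,92.3). I'll convert these to compare them.

```bash
python3 - <<'E'
from h import *
np.set_printoptions(precision=4,suppress=True)
w=optics.camera("wrist"); st=r.read_state(); print(st["ee_pos"],st["eef_rot"],-cv2.Rodrigues(w["rvec"])[0].T@w["tvec"])
print("tip",onz(w,(277.3,97.3),.058,1),"base",onz(w,(278.3,101.7),.034,1),onz(w,(278.3,101.7),.028,1))
g=cv2.cvtColor(w["pixels"],cv2.COLOR_RGB2HSV); V=g[...,1]
# upper-rim hole: left/right edges & top/bottom in crop
print("hole z=.091",onz(w,(277.7,92.3),.091,1),"window",onz(w,(277.5,164),.091,1))
c=np.array([[209,157],[379,157],[294,70],[294,241]])/3+[180,40]; [print(onz(w,p,.091,1)) for p in c]
c=np.array([[248,185],[342,185],[295,137],[295,232]])/3+[180,40]; [print("pin",onz(w,p,.034,1)) for p in c]
E
```

```text
[0.5769 0.2687 0.1116] [ 0.9988  0.0487  0.0009 -0.0003] [0.6459 0.2739 0.2597]
tip [0.6656 0.2756 0.058 ] base [0.6649 0.2748 0.034 ] [0.6654 0.2748 0.028 ]
hole z=.091 [0.665  0.2753 0.091 ] window [0.6278 0.2718 0.091 ]
[0.6637 0.2896 0.091 ]
[0.6666 0.2608 0.091 ]
[0.6803 0.2767 0.091 ]
[0.6505 0.2738 0.091 ]
pin [0.664  0.2854 0.034 ]
pin [0.6661 0.2641 0.034 ]
pin [0.6762 0.2759 0.034 ]
pin [0.6541 0.2737 0.034 ]
```

Hole and pin agree within 0.5 mm, so I'll lower it.

```bash
python3 -m pendant '[[1,0,0,0.04,0,0,0],[1,0,0,0.08,0,0,0],[1,0,0,0.11,0,0,0],[1,0,0,0.14,0,0,0],[1,0,0,0.14,0,0,0]]'
python3 -m pendant '[[1,0,0,0.02,0,0,0],[1,0,0,0.035,0,0,0],[1,0,0,0.05,0,0,0],[1,0,0,0.055,0,0,0],[1,0,0,0.055,0,0,0],[1,0,0,0.055,0,0,0]]'
```

```text
time: 8.2
ee_pos: [0.5757, 0.2683, 0.0672]
eef_rot: [0.999, 0.049, -0.001, 0.0]
ft_force: [0.5, 0.6, -1.3]
width: 0.0176
grip_force: 30.0
time: 8.95
ee_pos: [0.5762, 0.2684, 0.0522]
eef_rot: [0.999, 0.049, 0.0, 0.0]
ft_force: [-3.3, -2.8, 5.6]
width: 0.0178
grip_force: 30.0
```

Contact is at the expected home height (0.0522 m). Release and retreat.

```bash
python3 -m pendant '[[0.6,0,0,0,0,0,0],[0,0,0,0,0,0,0],[-1,0,0,0,0,0,0],[-1,0,0,0,0,0,0],[-1,0,0,0,0,0,0],[-1,0,0,0,0,0,0],[-1,0,0,0,0,0,0]]'
python3 -m pendant '[[-1,0,0,-0.1,0,0,0],[-1,0,0,-0.25,0,0,0],[-1,0,0,-0.4,0,0,0],[-1,0,0,-0.5,0,0,0],[-1,-0.2,0,-0.5,0,0,0],[-1,-0.3,0,-0.5,0,0,0],[-1,-0.3,0,-0.5,0,0,0]]'
python3 - <<'E'
from h import *
w=optics.camera("wrist")["pixels"]; s=optics.camera("scene")["pixels"]
a=s[100:240,300:467]; cv2.imwrite("pics/m4.png",np.hstack([cv2.resize(a,(400,335)),cv2.resize(w,(400,335))])[:,:,::-1])
E
```

```text
time: 9.82
ee_pos: [0.5763, 0.2685, 0.0517]
eef_rot: [0.999, 0.049, 0.0, 0.0]
ft_force: [0.2, 0.5, 0.5]
width: 0.0698
grip_force: 0.0
time: 10.7
ee_pos: [0.4851, 0.2599, 0.2023]
eef_rot: [0.999, 0.05, 0.0, 0.0]
ft_force: [-0.2, 0.7, 0.3]
width: 0.087
grip_force: 0.0
```

View pics/m4.png

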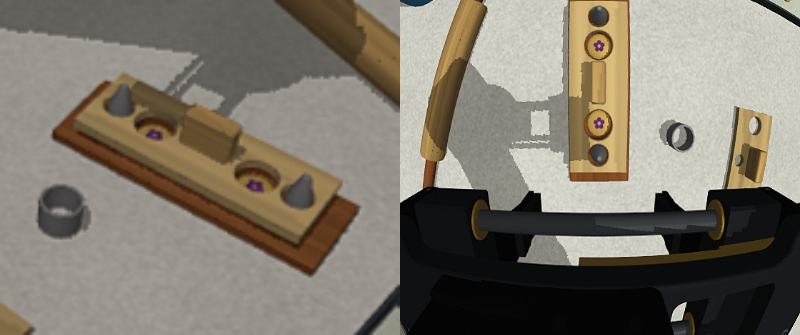

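Both pins stand through the holes at panel points (120,100) and (298,190), and the plate lies level on the rests with the gripper clear. The contact height put the underside at 22 mm, so I'm handing in.

```bash
python3 -c "
from bench import r
print(r.close_job())"
```

```text
the job is handed in; nothing more can be done
None
```

The long template is on the board, level, with both pins through its holes. Contact height put it at the 22 mm home. It was released cleanly, the short template was left alone, and the job was handed in at about 11 s; no verdict came back.

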